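# Unload the UV instrument box

## Robot

A 7-joint arm with a two-finger parallel gripper is mounted at the origin on a cart in front of the work surface, level with it; the furniture and walls round the work are solid. World frame = base frame: x ahead of the robot, y to its left, z up, the work surface at z = 0. Lengths are in m, angles in rad, forces in N, time in s.
With the tool pointing down it reaches from about 0.4 to 0.85 m from the base axis. Payload 10.4 kg.
Tool frame: the origin (TCP) lies on the centre line of the jaws, within the pads' length; the fingertips stand 17 mm ahead of it and the grasp point (between the pads) lies 2 mm behind it; z points along the fingers, y is the line along which they close (so a half turn about z gives the same grasp; the last joint's range is limited). The gripper opens to 85 mm and grips with 20 to 120 N. Pads are 22 mm wide; open, the fingers measure 114 mm over their backs; the gripper's body (76 mm by 85 mm) begins 54 mm behind the grasp point. The pads swing forward as they close: fully open they stand 13 mm farther back than shut.
Start: joints at [1.285, 0.332, -0.065, 1.46, 0.022, 1.35, -0.088], TCP at [0.162, -0.604, 0.248] pointing down, gripper open.
Joint ranges: [-2.6, 2.6], [-0.5, 2.12], [-1.47, 1.34], [0.16, 2.42], [-1.27, 4.41], [0.06, 2.06], [-2.6, 2.6]. Speed limits (rad/s): [2.22, 2.22, 2.79, 2.79, 3.14, 3.14, 3.14].

## Interface

Orientations are given as a unit quaternion [x, y, z, w].
In Python, from workcell import get_obs, optics, job gives the robot as it stands. The module is installed in compiled form; this text tells all that it offers.
- The arm moves only by the tool send_rows, never from a script. Its argument "plan" is a list that holds one entry, the list of rows, each a list of 7 numbers: the turn, a rotation vector about the tool's x, y, z in units of 1.5 rad (1.0 is 1.5 rad), then the shift along the tool's x, y, z in units of 20 cm (1.0 is 20 cm), then the opening, from 0 (shut) to 1 (fully open). A call has 1 to 20 rows; each row shifts and turns the commanded pose from where the row before left it, along the tool's axes as they then stand; what a row does not reach is not made up. A row lasts 1/12 s, in which the tool goes at most 41.7 mm and 7.16 degrees, less where a joint would pass 70% of its speed; a pose out of reach is approached as far as the arm can. A call with a number of a shift or a turn outside -1 to 1 is refused whole. A call with a gripper value outside its range is refused whole. The fingers move at their own pace and stop on an object; "squeeze" is the grip in N (left out, the last holds). Time passes only in rows, so rows that do not move let the fingers close. It gives the time, the measured TCP pose, the force, the opening and the grip force at its end, in the units of the state.
- get_obs(): the state, without advancing time (a new reading comes with each control period).
- optics.camera(name): name is "scene" or "top" or "wrist"; returns the picture (420x560x3 uint8, red, green, blue); there is no depth.
- optics.get_calibration(name): a dict with "intrinsics" (3x3 intrinsics, pixels), "world_from_camera" (4x4, takes a point from camera to world coordinates); the wrist camera has in their place "T_tool_cam" (4x4, takes a point from camera to tool coordinates, whose origin is the TCP and whose axes are the flange's). Camera axes: x right, y up, looking along -z (the intrinsics and any distortion apply to the point x, -y, -z); pixel columns grow to the right and rows downward; lengths in m; the calibration is good to about 2 mm. A picture is of the moment at which its call begins: read the wrist's pose just before it. get_calibration takes no time and is no camera call.
- job.hand_in(): hands the job in; it is judged then, once.
The state is a dict: "clock": time; "joint_pos": joint angles; "joint_velocities": joint speeds; "tau": joint torques, N m; "position": TCP position; "ee_rot": TCP orientation; "ft_force": force on the tool from outside, world axes, zero at the start; "torque": the same for the moment, N m; "grip_width": opening from 0.0 (shut) to 1.0 (fully open); "grasp_force": force on a finger pad.
Only numpy, scipy, OpenCV 4.12 (cv2) and the standard library are available. Lean on these libraries where they do the work, as an engineer would, in place of code of your own. Each camera call takes 0.05 s, during which the arm holds its last target. There are 200 camera calls.

## Task

The UV box has finished its cycle: press its round lid-release button fully down and let it come back up, so that the lid springs open. Take the forceps out and lay them flat in the middle of the large empty steel tray, then push the lid shut until its catch holds it. Do not press the box's rectangular start key, and leave the small tray, the canister and the vial rack where they are.

Things in the scene. Friction and masses are not known exactly. Their poses are not given: they have to be found in the camera images.
- uv_box: white box-shaped UV-C disinfector, 200 mm (own x, -107 to +92 mm) by 240 mm (own y), fixed to the worktop. Origin: centre of its underside; own z up, own -x is its front, toward the robot. A front deck (own x -107 to -61 mm, top at z 60 mm) carries the release button in the middle and the start key on the robot's right; behind it lies the chamber under the lid.
- chamber_floor (a point): centre of the chamber's steel floor, at (15, 0, 22) mm in uv_box. The chamber is open inside from own x -50 to +80 mm and y -113 to +113 mm of uv_box; its rim stands 38 mm above this floor.
- uv_lid (a joint): lid angle about its rear hinge: about 0 = shut and latched, 1.65 rad = open at its stop, just past upright. Once unlatched a spring lifts it (about 2 s) to the stop and keeps it there. 2 to 4 N near the front edge moves it down again; the last 0.07 rad work the catch and take about 10 N, peaks over 20 N, until it snaps at 0 or just below (hard stop -0.008). Unlatched, it rises again.
- lid_hinge (a point): point on the lid's hinge axis, in the middle of the box's width: at (85, 0, 62) mm in uv_box. The axis runs along the box's own y. A wall cabinet hangs 0.65 m above the worktop behind the box, and a tall fridge stands at the worktop's left end: keep the wrist low behind the open lid.
- lid_edge (a point): middle of the lid's front edge on its outer face: 146 mm from the hinge axis along the lid and 20 mm off the plane through the axis (shut, as built: at (-61, 0, 82) mm in uv_box). The lid is 240 mm wide, a flat shell 20 mm thick; its outer face is the top when shut and the far side when it stands open. A steel catch tongue, 16 mm wide, stands 18 mm out of its inner side at the front edge.
- uv_release (a joint): travel of the release button: 0 = up, 0.007 m = fully down. Spring push button, 1.2 N at the start, about 4.5 N fully down; it draws back the lid's catch, which lets go from about 4 mm. It dips by itself while the lid is pushed over the catch.
- release_top (a point): centre of the top of the round metal release button, 26 mm across, standing 10 mm above the deck when up: at (-84, 0, 70) mm in uv_box; moves down with it.
- uv_start (a joint): travel of the start key: 0 = up, 0.003 m = down; must stay up.
- start_top (a point): centre of the top of the rectangular white start key, 16 by 32 mm, 5 mm above the deck, at (-84, -72, 65) mm in uv_box.
- forceps: steel spring forceps, 126 mm long (own y), 14 mm wide (own x), 10 mm thick (z), 30 g. They lie flat on the chamber's floor, length roughly along the box's own y. Origin: centre of the underside.
- steel_tray: large empty pressed steel tray, 139 mm (own x) by 194 mm (own y), 24 mm high; inner floor 116 by 172 mm, 2 mm above its origin, which is the centre of the underside. Loose, stands beside the box.
- small_tray: bystander: smaller steel tray, 119 by 159 by 24 mm, with a syringe in it, at the far left. Origin: centre of the underside.
- cotton_canister: bystander: round steel swab canister with a knob on its lid, 84 mm across, 111 mm high, at the back between box and tray. Origin: centre of the underside.
- vial_rack: bystander: clear vial rack, 136 mm (own y) by 36 mm, 21 mm high, with two 50 mm high glass vials standing in it, between the box and the large tray. Origin: centre of the underside.

How it is judged:
By the outcome, as a careful person would: the job done as asked, in the order asked, and still so for the second after the job is handed in, with the robot touching nothing.
It also fails if it takes over 66 s, if anything falls off the work surface, if the arm or the gripper's body presses on something with over 40 N, if the wrist force passes 120 N, or if a joint passes its speed limit or range.

## Working session

There is one attempt and no reset: what is moved stays moved. The work goes in short steps, Python scripts to look and compute and a tool call to move; the robot and the scene stay as the last step left them, time stands still between calls to the robot, and variables do not carry over. Pictures are saved under pics/ and viewed, at most 10 in all, crops included, and the job is handed in when it is done.

Besides the shell and the picture viewer there is one more tool, called after ">>>" as name(argument=value, ...), one argument or row to a line, values as JSON. send_rows: Moves the arm, as the interface text tells. Its arguments: {"type":"object","properties":{"plan":{"type":"array"},"squeeze":{"type":"number"}},"required":["plan"]}

```bash
mkdir -p pics
python3 - <<'E'
from workcell import get_obs, optics, job
import cv2,numpy as np
np.set_printoptions(precision=4,suppress=True)
o=get_obs(); print(o)
for n in ("top","scene"):
    im=optics.camera(n); cv2.imwrite(f"pics/{n}0.png",im[:,:,::-1]); print(n,optics.get_calibration(n))
print(optics.get_calibration("wrist"))
E
```

```text
{'clock': 0.0, 'joint_pos': array([ 1.2854,  0.3329, -0.0647,  1.461 ,  0.0216,  1.3499, -0.0885]), 'joint_velocities': array([-0.0008, -0.0007, -0.0019,  0.0005,  0.0012, -0.0006,  0.0001]), 'tau': array([  0.0019, -62.5445,   0.0502, -39.1602,   0.0162,   0.0099,
         0.    ]), 'position': array([ 0.1622, -0.6032,  0.2475]), 'ee_rot': array([ 0.9914,  0.131 , -0.0001, -0.0007]), 'ft_force': array([-0.0662,  0.0392,  0.3395]), 'torque': array([0.0383, 0.0473, 0.0444]), 'grasp_force': 0.0, 'grip_width': 0.9982771274195701}
top {'intrinsics': array([[459.5776,   0.    , 277.3111],
       [  0.    , 459.5776, 208.1634],
       [  0.    ,   0.    ,   1.    ]]), 'world_from_camera': array([[-0.001 ,  0.9955, -0.0948,  0.416 ],
       [-1.    , -0.0009,  0.001 ,  0.0326],
       [ 0.0009,  0.0948,  0.9955,  1.1849],
       [ 0.    ,  0.    ,  0.    ,  1.    ]])}
scene {'intrinsics': array([[486.2095,   0.    , 281.414 ],
       [  0.    , 486.2095, 213.2126],
       [  0.    ,   0.    ,   1.    ]]), 'world_from_camera': array([[-0.5875,  0.3594, -0.725 , -0.3493],
       [-0.8089, -0.2879,  0.5127,  0.6728],
       [-0.0244,  0.8877,  0.4598,  0.6622],
       [ 0.    ,  0.    ,  0.    ,  1.    ]])}
{'intrinsics': array([[321.0371,   0.    , 283.1814],
       [  0.    , 321.0371, 209.0511],
       [  0.    ,   0.    ,   1.    ]]), 'T_tool_cam': array([[-0.0007,  0.9529,  0.3033,  0.0782],
       [ 1.    ,  0.001 , -0.0009,  0.    ],
       [-0.0011,  0.3033, -0.9529, -0.126 ],
       [ 0.    ,  0.    ,  0.    ,  1.    ]])}
```

View pics/top0.png

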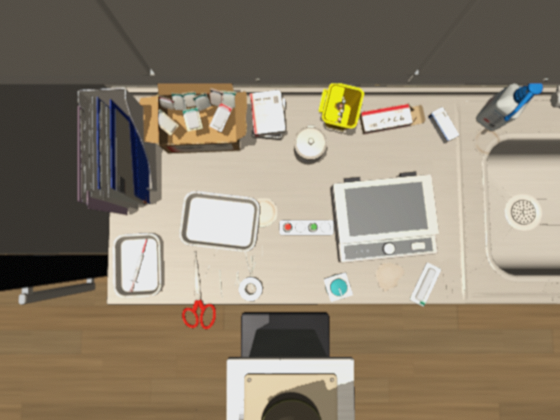

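View pics/scene0.png

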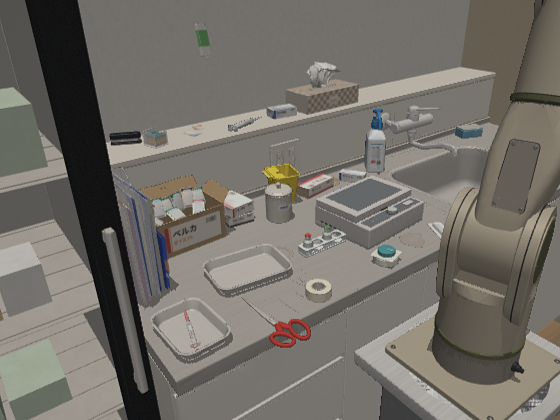

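The top view shows the box at about (387,218) with its button near (390,248). The large tray is at (220,220), the rack at (305,228), the canister at (310,143) and the small tray at (138,265). The scene view agrees with this layout.

```bash
cat > h.py <<'E'
import numpy as np, cv2
from scipy.spatial.transform import Rotation as R
from workcell import get_obs, optics, job
np.set_printoptions(precision=4,suppress=True)
def cam(n):
    c=optics.get_calibration(n); K=c["intrinsics"]
    if n!="wrist": return K,c["world_from_camera"]
    o=get_obs(); T=np.eye(4); T[:3,:3]=R.from_quat(o["ee_rot"]).as_matrix(); T[:3,3]=o["position"]
    return K,T@c["T_tool_cam"]
def ray(n,uv,z,kt=None):
    K,T=kt or cam(n); d=np.linalg.inv(K)@[uv[0],uv[1],1]; d=T[:3,:3]@[d[0],-d[1],-d[2]]
    return T[:3,3]+d*(z-T[2,3])/d[2]
def proj(n,p,kt=None):
    K,T=kt or cam(n); c=T[:3,:3].T@(np.array(p)-T[:3,3]); q=K@[c[0],-c[1],-c[2]]; return q[:2]/q[2]
E
python3 - <<'E'
from h import *
im=cv2.imread("pics/top0.png"); hsv=cv2.cvtColor(im,cv2.COLOR_BGR2HSV)
def rect(mask,box,z,name):
    x0,y0,x1,y1=box; m=np.zeros_like(mask); m[y0:y1,x0:x1]=mask[y0:y1,x0:x1]
    c=max(cv2.findContours(m,cv2.RETR_EXTERNAL,cv2.CHAIN_APPROX_NONE)[0],key=cv2.contourArea)
    P=np.array([ray("top",p[0],z)[:2] for p in c]).astype(np.float32)
    r=cv2.minAreaRect(P*1000); print(name,r,cv2.boundingRect(c))
g=cv2.cvtColor(im,cv2.COLOR_BGR2GRAY)
rect(((g<110)*255).astype(np.uint8),(342,180,432,240),.082,"window")
for t in (120,150,180,200): rect(((g>t)*255).astype(np.uint8),(345,238,440,262),.06,"front%d"%t)
for t in (185,200): rect(((hsv[...,1]<25)&(g>t)).astype(np.uint8)*255,(330,172,442,240),.082,"lid%d"%t)
rect(((hsv[...,1]<25)&(g>130)).astype(np.uint8)*255,(178,185,262,255),.024,"tray")
def up(b): return cv2.resize(im[b[1]:b[3],b[0]:b[2]],None,fx=5,fy=5,interpolation=cv2.INTER_CUBIC)
cv2.imwrite("pics/crop1.png",up((325,165,445,270)))
cv2.imwrite("pics/crop2.png",up((175,180,275,260)))
E
```

```text
window ((588.2784423828125, -147.23959350585938), (33.992271423339844, 2.4500465393066406), 89.94953918457031) (344, 180, 15, 2)
front120 ((421.7066345214844, -248.3404998779297), (230.58880615234375, 55.86534118652344), 89.94062042236328) (345, 238, 95, 24)
front150 ((421.7066345214844, -248.3404998779297), (230.58880615234375, 55.86534118652344), 89.94062042236328) (345, 238, 95, 24)
front180 ((421.7066345214844, -248.3404998779297), (230.58880615234375, 55.86534118652344), 89.94062042236328) (345, 238, 95, 24)
front200 ((441.1318359375, -222.95755004882812), (178.7006072998047, 17.05546760559082), 89.943115234375) (345, 238, 74, 8)
lid185 ((514.8590698242188, -229.53073120117188), (156.42979431152344, 238.7704620361328), 5.072437763214111) (334, 175, 104, 65)
lid200 ((514.8699951171875, -229.65350341796875), (156.42979431152344, 238.52394104003906), 5.072437763214111) (334, 175, 104, 65)
tray ((492.6812744140625, 176.20321655273438), (164.74331665039062, 110.86530303955078), 83.20405578613281) (186, 197, 69, 50)
```

View pics/crop1.png

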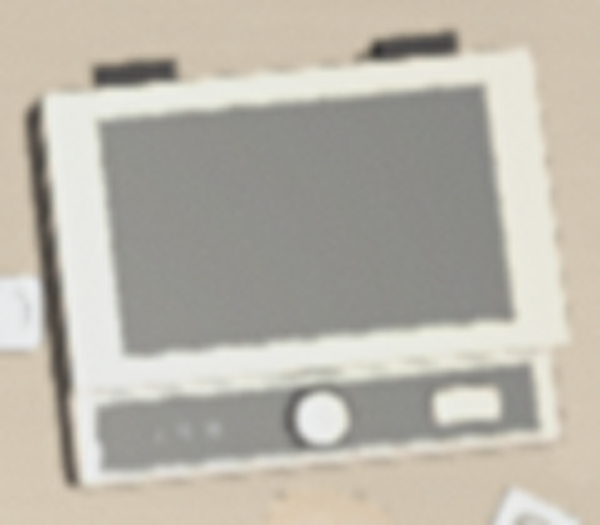

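The crop shows the lid quad with corners near (45,98), (532,50), (568,343) and (78,390). The button is at (322,417) in the crop, which is full-image (389,248). The start key is at (467,406) on the right. Next I fix the box frame and work out the first move.

```bash
cat >> h.py <<'E'
YAW=0.0885
def Rd(yaw):
    c,s=np.cos(yaw),np.sin(yaw); return np.array([[c,s,0],[s,-c,0],[0,0,-1.]])
def box(p,o=(.4995,-.231),yaw=YAW):
    c,s=np.cos(yaw),np.sin(yaw); x,y,z=np.array(p)/1000; return np.array([o[0]+c*x-s*y,o[1]+s*x+c*y,z])
def go(p=None,Rt=None):
    "turn, then shift in the turned frame, in row units"
    o=get_obs(); R0=R.from_quat(o["ee_rot"]).as_matrix()
    if Rt is None: Rt=R0
    print("turn",R.from_matrix(R0.T@Rt).as_rotvec()/1.5)
    if p is not None: print("shift",Rt.T@(np.array(p)-o["position"])/.2)
E
python3 - <<'E'
from h import *
for n,uv,z in (("button",(389.3,248.3),.07),("start",(418.3,246.1),.065),("lidFL",(340.5,244),.082),("lidFR",(438.5,233.5),.082),("lidBL",(334,184.7),.082),("lidBR",(431.5,175),.082)): print(n,ray("top",uv,z))
print("pred",box((-84,0,70)),box((-84,-72,65)),box((-61,120,82)),box((-61,-120,82)),box((92,120,82)),box((92,-120,82)))
p=proj("scene",box((-84,0,70)));print("scene button",p, "tray",ray("top",(220,220.5),.01))
go(box((-90,0,140)),Rd(1.66))
E
```

```text
button [ 0.4245 -0.2391  0.07  ]
start [ 0.4298 -0.3109  0.065 ]
lidFL [ 0.4348 -0.1196  0.082 ]
lidFR [ 0.4596 -0.3551  0.082 ]
lidBL [ 0.578  -0.1059  0.082 ]
lidBR [ 0.6016 -0.343   0.082 ]
pred [ 0.4158 -0.2384  0.07  ] [ 0.4222 -0.3101  0.065 ] [ 0.4281 -0.1169  0.082 ] [ 0.4493 -0.3559  0.082 ] [ 0.5805 -0.1033  0.082 ] [ 0.6017 -0.3424  0.082 ]
scene button [394.8513 208.8235] tray [0.4963 0.1783 0.01  ]
turn [-0.0007 -0.0005 -0.9314]
shift [1.7039 1.3951 0.538 ]
```

View pics/crop2.png

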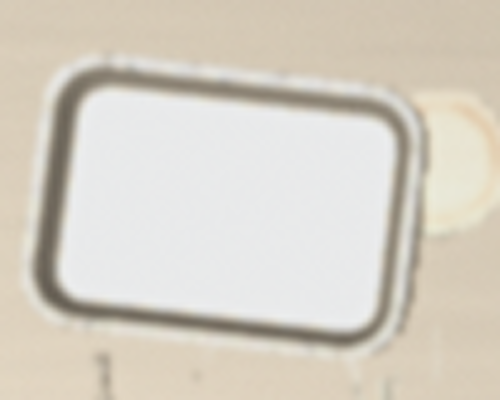

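The tray's inner floor spans about (75–400, 88–340) in the crop, centred near full-image (220.6,222). That puts the tray at about (0.495,0.177) with yaw ≈ -0.11. The button ray gives the box origin as (0.508,-0.231) with yaw ≈ 0.10. Now moving.

>>> send_rows(
  plan=[
    [[0,0,-0.078,0,0,0,0],[0,0,-0.078,0,0,0,0],[0,0,-0.078,0,0,0,0],[0,0,-0.078,0,0,0,0],[0,0,-0.078,0,0,0,0],[0,0,-0.078,0,0,0,0],[0,0,-0.078,0,0,0,0],[0,0,-0.078,0,0,0,0],[0,0,-0.078,0,0,0,0],[0,0,-0.078,0,0,0,0],[0,0,-0.078,0,0,0,0],[0,0,-0.078,0,0,0,0],[0,0,0,0.14,0.12,0,0],[0,0,0,0.14,0.12,0,0],[0,0,0,0.14,0.12,0,0],[0,0,0,0.14,0.12,0,0],[0,0,0,0.14,0.12,0,0],[0,0,0,0.14,0.12,0,0],[0,0,0,0.14,0.12,0,0],[0,0,0,0.14,0.12,0,0]],
  ],
)

```text
clock: 1.77
position: [0.3326, -0.3604, 0.2481]
ee_rot: [0.672, 0.74, -0.0, -0.0]
ft_force: [-0.0, -0.7, 0.6]
grip_width: -0.0
grasp_force: 0.0
```

```bash
sed -i 's/^YAW=.*/YAW=0.10/; s/(.4995,-.231)/(.508,-.2307)/' h.py
python3 - <<'E'
from h import *
im=optics.camera("wrist"); cv2.imwrite("pics/w1.png",im[:,:,::-1])
print(get_obs()["position"],get_obs()["joint_pos"]); print(proj("wrist",box((-84,0,70))),proj("wrist",box((-84,-72,65))))
go(box((-90,0,110)),Rd(1.67))
E
```

```text
[ 0.3378 -0.3541  0.2485] [ 1.1722  0.0605 -0.4689  1.7869  0.026   1.3007  0.8016]
[393.8211  73.7569] [384.0124 155.2073]
turn [ 0.0011 -0.001   0.0035]
shift [0.5291 0.458  0.6925]
```

View pics/w1.png

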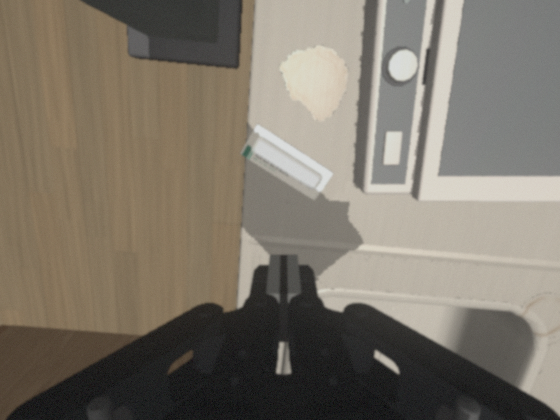

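The wrist view shows the button at (402,64) and the key at (393,148), about 8 px off the prediction. Part of that may be the arm still settling, so I re-measure.

Run:
```python
from h import *
kt=cam("wrist"); print(get_obs()["position"])
im=optics.camera("wrist"); g=cv2.GaussianBlur(im[:,:,1],(3,3),0)
print(cv2.HoughCircles(g[30:110,360:440],cv2.HOUGH_GRADIENT,1,30,param1=80,param2=12,minRadius=11,maxRadius=22))
print(get_obs()["position"])
for n,uv,z in (("b",(402,64),.07),("k",(393,148),.065),("lid",(419,199),.062)): print(n,ray("wrist",uv,z))
print("pred",box((-84,0,70)),box((-84,-72,65)),box((-61,-120,62)))
```

```text
[ 0.3378 -0.3541  0.2485]
[[[36.5 43.5 15.6]]]
[ 0.3359 -0.357   0.2486]
b [ 0.4279 -0.2338  0.07  ]
k [ 0.4368 -0.3062  0.065 ]
lid [ 0.4747 -0.354   0.062 ]
pred [ 0.4244 -0.2391  0.07  ] [ 0.4316 -0.3107  0.065 ] [ 0.4593 -0.3562  0.062 ]
```

>>> send_rows(
  plan=[
    [[0,0,0,0.068,0.059,0,0],[0,0,0,0.068,0.059,0,0],[0,0,0,0.068,0.059,0,0],[0,0,0,0.068,0.059,0,0],[0,0,0,0.068,0.059,0,0],[0,0,0,0.068,0.059,0,0],[0,0,0,0.068,0.059,0,0],[0,0,0,0.068,0.059,0,0],[0,0,0,0,0,0.138,0],[0,0,0,0,0,0.138,0],[0,0,0,0,0,0.138,0],[0,0,0,0,0,0.138,0],[0,0,0,0,0,0.138,0],[0,0,0,0,0,0,0],[0,0,0,0,0,0,0],[0,0,0,0,0,0,0]],
  ],
)

```text
clock: 3.2
position: [0.4162, -0.2453, 0.1117]
ee_rot: [0.672, 0.74, 0.0, 0.001]
ft_force: [0.2, 1.3, 0.3]
grip_width: 0.002
grasp_force: 0.0
```

Run:
```python
from h import *
print(get_obs()["position"],get_obs()["ft_force"])
go(box((-88,0,87)),Rd(1.67))
```

```text
[ 0.4162 -0.2453  0.1117] [0.2389 1.2595 0.3038]
turn [ 0.0007  0.0005 -0.0022]
shift [0.0268 0.0239 0.1234]
```

>>> send_rows(
  plan=[
    [[0,0,0,0.027,0.02,0,0],[0,0,0,0,0,0.06,0],[0,0,0,0,0,0.06,0],[0,0,0,0,0,0.02,0],[0,0,0,0,0,0.02,0],[0,0,0,0,0,0,0]],
  ],
)

```text
clock: 3.7
position: [0.4192, -0.239, 0.0797]
ee_rot: [0.672, 0.74, -0.001, -0.0]
ft_force: [-8.6, 4.4, 23.4]
grip_width: -0.003
grasp_force: 11.8
```

>>> send_rows(
  plan=[
    [[0,0,0,0,0,-0.1,0],[0,0,0,0,-0.12,-0.1,0],[0,0,0,0,-0.15,-0.15,0],[0,0,0,0,0,-0.2,0.5],[0,0,0,0,0,-0.2,0.5],[0,0,0,0,0,-0.2,0.5],[0,0,0,0,0,-0.2,0.5],[0,0,0,0,0,0,0.5],[0,0,0,0,0,0,0.5],[0,0,0,0,0,0,0.5],[0,0,0,0,0,0,0.5],[0,0,0,0,0,0,0.5],[0,0,0,0,0,0,0.5],[0,0,0,0,0,0,0.5],[0,0,0,0,0,0,0.5],[0,0,0,0,0,0,0.5],[0,0,0,0,0,0,0.5],[0,0,0,0,0,0,0.5],[0,0,0,0,0,0,0.5],[0,0,0,0,0,0,0.5]],
  ],
)

```text
clock: 5.37
position: [0.3658, -0.2442, 0.3078]
ee_rot: [0.672, 0.74, -0.0, 0.0]
ft_force: [-0.5, -0.3, 0.6]
grip_width: 0.503
grasp_force: 0.0
```

Run:
```python
from h import *
print(get_obs()["position"],get_obs()["ft_force"])
w=optics.camera("wrist");t=optics.camera("top")
a=cv2.resize(t[150:290,300:470],None,fx=2.6,fy=2.6,interpolation=cv2.INTER_CUBIC)
b=cv2.resize(w,(int(560*.65),int(420*.65)))
c=np.zeros((max(a.shape[0],b.shape[0]),a.shape[1]+b.shape[1],3),np.uint8);c[:a.shape[0],:a.shape[1]]=a;c[:b.shape[0],a.shape[1]:]=b
print(a.shape,b.shape);cv2.imwrite("pics/open.png",c[:,:,::-1]);cv2.imwrite("pics/w2.png",w[:,:,::-1]);cv2.imwrite("pics/t2.png",t[:,:,::-1])
print(proj("top",box((15,0,22))),proj("wrist",box((15,0,22))))
```

```text
[ 0.3658 -0.2442  0.3078] [-0.4863 -0.3183  0.5847]
(364, 442, 3) (273, 364, 3)
[379.8722 209.5756] [404.5355 169.4737]
```

View pics/open.png

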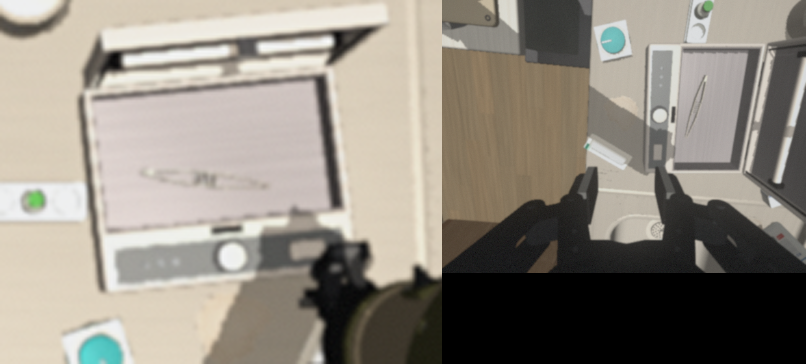

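The lid is open and the forceps lie on the chamber floor. In full-image pixels they run from about (354,216) to (403,222) in the top view, and from (405,117) to (378,208) in the wrist view.

Run:
```python
from h import *
print(get_obs()["position"])
a=[ray("top",u,.027) for u in ((353.8,216.2),(402.7,221.9))]; b=[ray("wrist",u,.027) for u in ((404.6,117),(378.5,208))]
# refine in wrist by dark line vs floor
w=cv2.imread("pics/w2.png",0); x0,y0,x1,y1=368,100,425,222
r=w[y0:y1,x0:x1]; m=(cv2.medianBlur(r,21).astype(int)-r>22).astype(np.uint8)*255
n,l,s,_=cv2.connectedComponentsWithStats(cv2.dilate(m,np.ones((5,5),np.uint8)))
i=1+np.argmax(s[1:,4]); ys,xs=np.nonzero((l==i)&(m>0)); P=np.array([ray("wrist",(x+x0,y+y0),.027)[:2] for x,y in zip(xs,ys)]).astype(np.float32)
for p in (a,b):
    d=p[0]-p[1]; print((p[0]+p[1])/2,np.linalg.norm(d),np.arctan2(-d[0],d[1]))
print("mask rect",cv2.minAreaRect(P*1000),len(P))
fy=np.arctan2(-(b[0]-b[1])[0],(b[0]-b[1])[1])
go([*((b[0]+b[1])/2)[:2],.11],Rd(np.pi/2+fy))
```

```text
[ 0.3658 -0.2442  0.3078]
[ 0.4984 -0.2234  0.027 ] 0.12407324138251724 -0.11751756261749322
[ 0.5024 -0.2237  0.027 ] 0.11823201536023033 -0.08590062080388998
mask rect ((500.79974365234375, -219.0906219482422), (113.42744445800781, 15.600113868713379), 82.76879119873047) 374
turn [0.0001 0.0001 0.1213]
shift [0.1605 0.6716 0.989 ]
```

>>> send_rows(
  plan=[
    [[0,0,0.07,0,0,0,0.4],[0,0,0.07,0,0,0,0.4],[0,0,0,0.045,0.164,0,0.4],[0,0,0,0.045,0.164,0,0.4],[0,0,0,0.045,0.164,0,0.4],[0,0,0,0.045,0.164,0,0.4],[0,0,0,0,0,0.165,0.4],[0,0,0,0,0,0.165,0.4],[0,0,0,0,0,0.165,0.4],[0,0,0,0,0,0.165,0.4],[0,0,0,0,0,0.165,0.4],[0,0,0,0,0,0.165,0.4],[0,0,0,0,0,0,0.4],[0,0,0,0,0,0,0.4],[0,0,0,0,0,0,0.4]],
  ],
)

```text
clock: 6.72
position: [0.5013, -0.2236, 0.1117]
ee_rot: [0.746, 0.666, 0.0, 0.001]
ft_force: [1.0, 1.1, 0.3]
grip_width: 0.401
grasp_force: 0.0
```

Run:
```python
from h import *
print(get_obs()["position"])
w=optics.camera("wrist");cv2.imwrite("pics/w3.png",w[:,:,::-1]); print(get_obs()["position"])
for p in ((.500,-.223,.027),(.507,-.161,.027),(.493,-.285,.027)): print(proj("wrist",p))
go([.5,-.223,.05],Rd(1.46))
```

```text
[ 0.5013 -0.2236  0.1117]
[ 0.5016 -0.2238  0.1122]
[279.4754 222.1784]
[278.8986 130.629 ]
[279.9621 299.4218]
turn [ 0.0021  0.0008 -0.0022]
shift [ 0.0031 -0.0086  0.311 ]
```

View pics/w3.png

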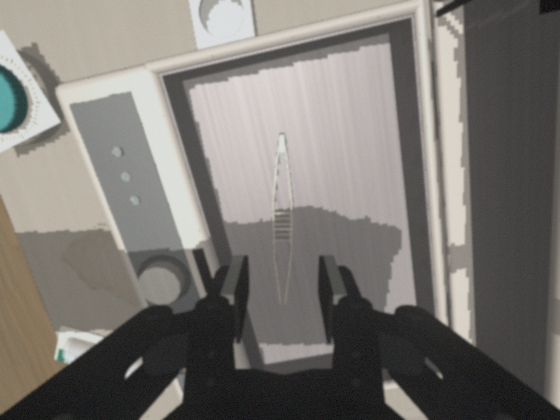

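The wrist view shows the forceps centred between the jaws, from (282,134) to (284,303), with their length in line with the pads. I go down and grip.

>>> send_rows(
  plan=[
    [[0,0,0,0,0,0.12,0.4],[0,0,0,0,0,0.12,0.4],[0,0,0,0,0,0.08,0.4],[0,0,0,0,0,0.03,0.4],[0,0,0,0,0,0,0.4],[0,0,0,0,0,0,0],[0,0,0,0,0,0,0],[0,0,0,0,0,0,0],[0,0,0,0,0,0,0],[0,0,0,0,0,0,0],[0,0,0,0,0,0,0]],
  ],
  squeeze=25,
)

```text
clock: 7.68
position: [0.5015, -0.2238, 0.0417]
ee_rot: [0.746, 0.666, 0.0, 0.001]
ft_force: [-2.0, 0.7, 8.0]
grip_width: 0.145
grasp_force: 27.0
```

>>> send_rows(
  plan=[
    [[0,0,0,0,0,-0.06,0],[0,0,0,0,0,-0.12,0],[0,0,0,0,0,-0.2,0],[0,0,0,0,0,-0.2,0],[0,0,0,0,0,-0.2,0],[0,0,0,0.1,-0.012,0,0],[0,0,0,0.19,-0.024,0,0],[0,0,0,0.19,-0.024,0,0],[0,0,0,0.19,-0.024,0,0],[0,0,0,0.19,-0.024,0,0],[0,0,0,0.19,-0.024,0,0],[0,0,0,0.19,-0.024,0,0],[0,0,0,0.19,-0.024,0,0],[0,0,0,0.19,-0.024,0,0],[0,0,0,0.19,-0.024,0,0],[0,0,0,0.18,-0.024,0,0],[0,0,0,0,0,0,0],[0,0,0,0,0,0,0],[0,0,0,0,0,0,0]],
  ],
)

```text
clock: 9.27
position: [0.4955, 0.1775, 0.1964]
ee_rot: [0.746, 0.666, 0.0, 0.0]
ft_force: [0.1, -1.4, -1.0]
grip_width: 0.145
grasp_force: 26.1
```

Run:
```python
from h import *
print(get_obs()["position"],get_obs()["grip_width"],get_obs()["ft_force"])
w=optics.camera("wrist");cv2.imwrite("pics/w4.png",w[:,:,::-1])
c=np.array([.495,.177]);u=lambda x,y,z:[*(c+Rd(1.4608)[:2,:2]@[y,x]),z]
for a in ((-58,-86),(-58,86),(58,86),(58,-86)): print(proj("wrist",u(a[0]/1e3,a[1]/1e3,.002)))
go([.495,.177,.06],Rd(1.46))
```

```text
[0.4955 0.1775 0.1964] 0.1453814508660197 [ 0.0735 -1.3931 -0.9606]
[229.8179 262.0254]
[219.4751  97.365 ]
[342.6042  96.5884]
[334.7518 261.4182]
turn [ 0.0004  0.0006 -0.003 ]
shift [ 0.0012 -0.0039  0.6813]
```

View pics/w4.png

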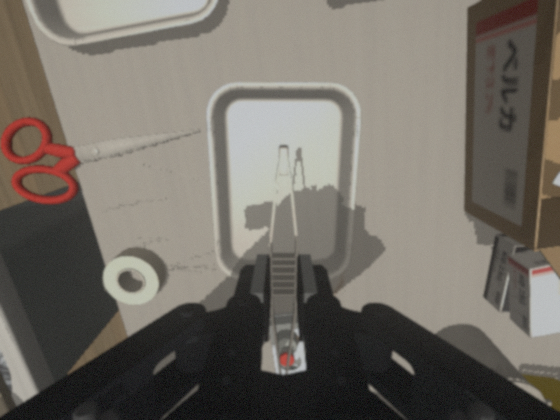

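The forceps are held level over the tray. Its inner floor, about (227–341, 99–263), matches the prediction. I lower them.

>>> send_rows(
  plan=[
    [[0,0,0,0,0,0.19,0],[0,0,0,0,0,0.19,0],[0,0,0,0,0,0.19,0],[0,0,0,0,0,0.15,0],[0,0,0,0,0,0.09,0],[0,0,0,0,0,0.04,0],[0,0,0,0,0,0.01,0],[0,0,0,0,0,0.005,0],[0,0,0,0,0,0,0],[0,0,0,0,0,0,0]],
  ],
)

```text
clock: 10.15
position: [0.4965, 0.1778, 0.0242]
ee_rot: [0.746, 0.665, 0.001, 0.001]
ft_force: [0.2, -0.3, -0.5]
grip_width: 0.14
grasp_force: 26.1
```

>>> send_rows(
  plan=[
    [[0,0,0,0,0,0.006,0],[0,0,0,0,0,0.006,0],[0,0,0,0,0,0,0],[0,0,0,0,0,0,0]],
  ],
)

```text
clock: 10.48
position: [0.4962, 0.1779, 0.0216]
ee_rot: [0.746, 0.666, 0.0, 0.001]
ft_force: [-2.8, -1.8, 10.9]
grip_width: 0.143
grasp_force: 27.4
```

>>> send_rows(
  plan=[
    [[0,0,0,0,0,-0.003,0.2],[0,0,0,0,0,0,0.4],[0,0,0,0,0,0,0.4],[0,0,0,0,0,0,0.4],[0,0,0,0,0,0,0.4],[0,0,0,0,0,-0.1,0.4],[0,0,0,0,0,-0.2,0.4],[0,0,0,0,0,-0.2,0.4],[0,0,0,0,0,-0.2,0.4],[0,0,0,0,0,-0.2,0.4],[0,0,0,0,0,-0.2,0],[0,0,0,0,0,-0.2,0],[0,0,0,0,0,-0.15,0],[0,0,0,0,0,0,0],[0,0,0,0,0,0,0]],
  ],
)

```text
clock: 11.73
position: [0.496, 0.1782, 0.3125]
ee_rot: [0.746, 0.666, 0.001, 0.001]
ft_force: [-0.2, 0.4, -1.5]
grip_width: 0.001
grasp_force: 0.0
```

Run:
```python
from h import *
print(get_obs()["position"])
w=optics.camera("wrist");t=optics.camera("top")
cv2.imwrite("pics/t5.png",t[:,:,::-1])
a=cv2.resize(t[130:270,300:470],None,fx=2.6,fy=2.6,interpolation=cv2.INTER_CUBIC)
b=cv2.resize(w[100:300,200:400],(360,360))
c=np.zeros((364,442+360,3),np.uint8)[:,:800];c[:,:442]=a;c[:360,442:]=b[:,:358]
cv2.imwrite("pics/v5.png",c[:,:,::-1])
print(proj("wrist",[.496,.178,.007]))
```

```text
[0.496  0.1782 0.3125]
[283.5017 166.5884]
```

View pics/v5.png

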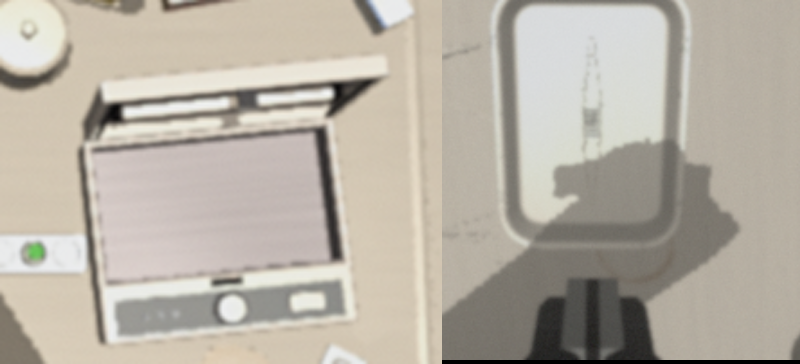

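The forceps lie flat in the middle of the tray, with their axis at column 592 and the tray floor spanning 516–668. The lid stands open with its top edge near (394,158) in the full top image. Next I go over and behind the lid.

>>> send_rows(
  plan=[
    [[0,0,-0.07,0,0,0.1,0],[0,0,-0.07,0,0,0.16,0],[0,0,0,-0.17,0.048,0,0],[0,0,0,-0.17,0.048,0,0],[0,0,0,-0.17,0.048,0,0],[0,0,0,-0.17,0.048,0,0],[0,0,0,-0.17,0.048,0,0],[0,0,0,-0.17,0.048,0,0],[0,0,0,-0.17,0.048,0,0],[0,0,0,-0.17,0.048,0,0],[0,0,0,-0.17,0.048,0,0],[0,0,0,-0.17,0.048,0,0],[0,0,0,-0.17,0.048,0,0],[0,0,0,-0.17,0.048,0,0],[0,0,0,0,0,0,0],[0,0,0,0,0,0,0],[0,0,0,0,0,0,0]],
  ],
)

```text
clock: 13.25
position: [0.6489, -0.2163, 0.2573]
ee_rot: [0.672, 0.741, -0.0, -0.001]
ft_force: [1.2, 0.4, 0.1]
grip_width: 0.001
grasp_force: 0.0
```

Run:
```python
from h import *
print(get_obs()["joint_pos"])
t=cv2.imread("pics/t5.png"); print("lid edge pred px",proj("top",box((116.5,0,206))),proj("top",box((116.5,115,206))),proj("top",box((116.5,-115,206))))
go(box((143,0,192)),Rd(1.67))
# follow the outer face with the front tip corner (14 mm ahead of centre), 128 mm from the axis
for th in np.arange(1.65,-.06,-.1):
    a=np.array([-np.cos(th),np.sin(th)]);n=np.array([np.sin(th),np.cos(th)])
    q=np.array([85,62])+128*a+20*n; print(round(th,2),"tcp own x,z",q+[14,17])
```

```text
[ 0.7372  0.566  -0.7503  1.2341  0.3745  1.4815  0.1316]
lid edge pred px [393.1202 155.3006] [340.3224 160.5741] [445.7908 150.0397]
turn [-0.0014 -0.0012 -0.0015]
shift [-0.0013  0.007   0.3266]
1.65 tcp own x,z [129.0648 205.0163]
1.55 tcp own x,z [116.3339 207.3882]
1.45 tcp own x,z [103.4299 208.4773]
1.35 tcp own x,z [ 90.4816 208.2727]
1.25 tcp own x,z [ 77.6184 206.7765]
1.15 tcp own x,z [ 64.9689 204.0035]
1.05 tcp own x,z [ 52.6594 199.9816]
0.95 tcp own x,z [ 40.8129 194.7508]
0.85 tcp own x,z [ 29.5478 188.3636]
0.75 tcp own x,z [ 18.9766 180.8835]
0.65 tcp own x,z [  9.205  172.3855]
0.55 tcp own x,z [  0.3306 162.9545]
0.45 tcp own x,z [ -7.5579 152.6845]
0.35 tcp own x,z [-14.3818 141.6784]
0.25 tcp own x,z [-20.0727 130.046 ]
0.15 tcp own x,z [-24.5739 117.9035]
0.05 tcp own x,z [-27.8404 105.3723]
-0.05 tcp own x,z [-29.8396  92.5777]
```

>>> send_rows(
  plan=[
    [[0,0,0,0,0,0.13,0],[0,0,0,0,0,0.13,0],[0,0,0,0,-0.063,0,0],[0,0,0,0,-0.064,-0.011,0],[0,0,0,0,-0.065,-0.005,0],[0,0,0,0,-0.065,0,0],[0,0,0,0,-0.064,0.007,0],[0,0,0,0,-0.063,0.014,0],[0,0,0,0,-0.062,0.02,0],[0,0,0,0,-0.06,0.026,0],[0,0,0,0,-0.056,0.032,0],[0,0,0,0,-0.053,0.037,0]],
  ],
)

```text
clock: 14.25
position: [0.5266, -0.2273, 0.1833]
ee_rot: [0.671, 0.741, 0.0, 0.001]
ft_force: [0.9, 0.3, 4.7]
grip_width: -0.002
grasp_force: 1.5
```

Run:
```python
from h import *
o=get_obs();print(o["position"],o["ft_force"],o["clock"])
go(box((19,0,181)),Rd(1.67))
```

```text
[ 0.5266 -0.2273  0.1833] [0.9477 0.2978 4.6876] 14.25
turn [ 0.0007  0.0006 -0.0004]
shift [-0.0078  0.001   0.0116]
```

>>> send_rows(
  plan=[
    [[0,0,0,0,-0.05,0.043,0],[0,0,0,0,-0.055,0.047,0],[0,0,0,0,-0.052,0.051,0],[0,0,0,0,-0.046,0.055,0],[0,0,0,0,-0.04,0.058,0],[0,0,0,0,-0.034,0.061,0],[0,0,0,0,-0.028,0.063,0],[0,0,0,0,0,0,0]],
  ],
)

```text
clock: 14.92
position: [0.4658, -0.2334, 0.1065]
ee_rot: [0.672, 0.741, 0.0, 0.0]
ft_force: [0.7, 0.1, 1.5]
grip_width: 0.001
grasp_force: 0.6
```

>>> send_rows(
  plan=[
    [[0,0,0,0,0,0.02,0],[0,0,0,0,0,0.02,0],[0,0,0,0,0,0,0]],
  ],
)

```text
clock: 15.17
position: [0.4662, -0.2338, 0.0997]
ee_rot: [0.672, 0.741, -0.0, 0.0]
ft_force: [0.8, -0.3, 0.8]
grip_width: -0.001
grasp_force: 0.5
```

>>> send_rows(
  plan=[
    [[0,0,0,0,0,0.01,0],[0,0,0,0,0,0.01,0],[0,0,0,0,0,0,0]],
  ],
)

```text
clock: 15.42
position: [0.466, -0.2339, 0.0961]
ee_rot: [0.672, 0.741, -0.0, -0.0]
ft_force: [-6.0, 2.7, 17.3]
grip_width: -0.005
grasp_force: 9.0
```

>>> send_rows(
  plan=[
    [[0,0,0,0,0,0.01,0],[0,0,0,0,0,0,0]],
  ],
)

```text
clock: 15.58
position: [0.466, -0.2339, 0.0948]
ee_rot: [0.672, 0.741, -0.001, -0.0]
ft_force: [-10.0, 5.3, 27.9]
grip_width: 0.001
grasp_force: 14.1
```

>>> send_rows(
  plan=[
    [[0,0,0,0,0,0.01,0],[0,0,0,0,0,0,0]],
  ],
)

```text
clock: 15.75
position: [0.466, -0.2339, 0.0935]
ee_rot: [0.672, 0.741, -0.001, -0.0]
ft_force: [-15.8, 5.9, 38.6]
grip_width: -0.0
grasp_force: 19.3
```

>>> send_rows(
  plan=[
    [[0,0,0,0,0,-0.05,0],[0,0,0,0,0,-0.2,0],[0,0,0,0,-0.1,-0.2,0],[0,0,0,0,-0.15,-0.2,0],[0,0,0,0,-0.15,-0.2,0],[0,0,0,0,-0.15,-0.2,0],[0,0,0,0,0,0,0],[0,0,0,0,0,0,0],[0,0,0,0,0,0,0],[0,0,0,0,0,0,0],[0,0,0,0,0,0,0],[0,0,0,0,0,0,0],[0,0,0,0,0,0,0],[0,0,0,0,0,0,0],[0,0,0,0,0,0,0],[0,0,0,0,0,0,0],[0,0,0,0,0,0,0],[0,0,0,0,0,0,0]],
  ],
)

```text
clock: 17.25
position: [0.3729, -0.2439, 0.2787]
ee_rot: [0.672, 0.74, -0.0, 0.0]
ft_force: [-0.4, 0.3, 0.3]
grip_width: 0.001
grasp_force: 0.0
```

Run:
```python
from h import *
o=get_obs();print(o["position"],o["ft_force"],o["clock"])
t=optics.camera("top");w=optics.camera("scene")
c=np.zeros((420,800,3),np.uint8);c[:,:450]=t[90:310,110:460][:, :].repeat(1,0)[:0].shape and 0
a=cv2.resize(t[90:310,110:460],(460,289));b=cv2.resize(w[150:300,290:460],(340,300))
c[:289,:460]=a;c[:300,460:]=b
cv2.imwrite("pics/v6.png",c[:300,:,::-1])
```

```text
[ 0.3729 -0.2439  0.2787] [-0.3673  0.2786  0.2753] 17.25
```

View pics/v6.png

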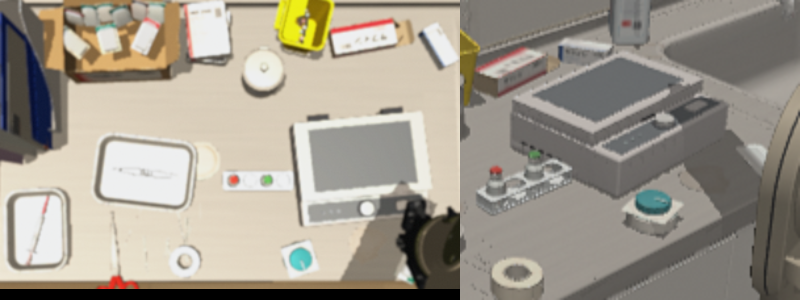

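The lid is shut, the forceps lie in the middle of the tray, and the rack, canister and small tray haven't moved. One numeric check of the lid against the first picture, then I hand in.

Run:
```python
from h import *
a=cv2.imread("pics/top0.png",0).astype(np.float32); b=cv2.cvtColor(optics.camera("top"),cv2.COLOR_RGB2GRAY).astype(np.float32)
s=np.s_[170:240,328:400]; d=cv2.phaseCorrelate(a[s].copy(),b[s].copy()); m=np.abs(a[s]-b[s]).mean(); print(d,m)
if m<8 and np.hypot(*d[0])<.5: print(job.hand_in())
```

```text
((0.021358610545654244, 0.008838367525797253), 0.9964628256397483) 8.240278
```

The lid picture is shifted by only 0.02 px, with correlation 0.996. The mean difference comes from lighting alone, so the lid is latched.

```bash
python3 -c "
from workcell import job; print(job.hand_in())"
```

```text
the job is handed in; nothing more can be done
None
```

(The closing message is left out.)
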